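# Show the carved printing block to the document camera

### The job

Clear the wood-carving gouge off the document camera's board: lay it flat in the shallow metal tray, alongside and parallel to the gouge already there, with its blade pointing the same way. Then draw the tall carved printing block out of the rack and present it to the camera: hold it in the air above the white cross at the middle of the board, upright as it stood in the rack, its carved side squarely facing the lens and its middle level with the lens, and finish while still holding it there, steady. Leave the other gouge, the short block, the bowl and the ink bottle where they are.

Things in the scene. Friction and masses are not known exactly. Their poses are not given: they have to be found in the camera images.
- stand: Document-camera stand, fixed: grey square board 200 x 200 x 6 mm with a white cross at its middle. Origin: under the board's middle, at table level. +x runs to the camera post (16 mm thick, 285 mm tall, 255 mm from the origin), which carries a white camera head, under 50 mm in size, at a height that varies. The lens looks along -x, over the board. An 8 mm high foot joins board and post.
- lens (a point): Front of the lens, 220 mm from the middle of the board along the stand's +x and 200 to 250 mm above the table. Axes as the stand's: z up, the lens looks along its -x.
- gouge_center (a point): The loose carving gouge on the board: dark square wooden handle, 20 mm wide and high, then brass ferrule, thin steel shaft and blade; 168 mm in all, about 60 g. Point: in the handle near the balance point, half-way up (10 mm above what it lies on). +x points to the blade, z up. The handle runs from 55 mm behind this point to 45 mm ahead, the blade tip is 113 mm ahead.
- gouge_tip (a point): Blade tip of that gouge.
- gouge: The same loose gouge; origin 10 mm below gouge_center, same axes.
- tray: Shallow open aluminium tray fixed to the table, outside 240 (x) x 180 (y) x 24 mm high, walls 5 mm, floor 5 mm thick. Origin: centre of its underside. The free half is on its -y side. z up.
- other_gouge_center (a point): An identical gouge lying in the tray on its +y half (axis 30 to 42 mm from the tray's middle line), blade towards the tray's +x within about 5 degrees. Point and axes as for gouge_center. Stays where it is.
- rack: Plywood rack, fixed, 112 (x) x 120 (y) x 42 mm high. Two slots along y, centred at x = -32 and +32 mm, 22 mm wide, open at top and ends, floor 10 mm above the table. Origin: centre of its underside. The two blocks stand upright in the slots; which is in which varies.
- block_center (a point): The carved printing block: light wood, 18 mm thick (x), 90 mm wide (y), 140 mm tall (z), 100 to 200 g, standing in a slot, top 150 mm above the table. Point: its centre, 70 mm below the top. +x points out of the carved side (black flower 57 mm across between two upright lines, 1.5 mm proud); the other side is plain, and so is the top 35 mm of both. z up.
- block: The same carved block; origin at the middle of its underside, 70 mm below block_center, same axes.
- short_block_center (a point): A plain uncarved block in the other slot, 18 x 90 x 75 mm tall, its top 85 mm above the table. Point: its centre. Stays where it is.
- bowl: White ceramic bowl, 90 mm across, 45 mm high, on the table. Origin: centre of its underside. Stays where it is.
- ink: Black ink bottle, 52 mm across, 120 mm tall, standing on the table. Origin: centre of its underside. Stays where it is.

How it is judged:
By the outcome, as a careful person would: the job done as asked, in the order asked, and still so for the second after the job is handed in, while the arm keeps its last pose, push and grip.
It also fails if it takes over 56 s, if anything falls off the work surface, if the arm or the gripper's body presses on something with over 40 N, if the wrist force passes 120 N, or if a joint passes its speed limit or range.

### The arm

A 7-joint arm with a two-finger parallel gripper is mounted at the origin on the work surface. World frame = base frame: x ahead of the robot, y to its left, z up, the work surface at z = 0. Lengths are in m, angles in rad, forces in N, time in s.
With the tool pointing down it reaches from about 0.425 to 1.025 m from the base axis. Payload 9.4 kg.
Tool frame: the origin (TCP) lies at the very end of the fingers, on their centre line; the grasp point (between the pads) lies 19 mm behind it; y points along the fingers, z is the direction in which the jaws open and shut, and the axes are right-handed (so a half turn about y gives the same grasp; the last joint's range is limited). The gripper opens to 85 mm and grips with 20 to 120 N. Pads are 22 mm wide; open, the fingers measure 114 mm over their backs; the gripper's body (76 mm by 85 mm) begins 54 mm behind the grasp point. The pads swing forward as they close: fully open they stand 13 mm farther back than shut.
Start: joints at [1.029, 0.599, -0.003, 1.599, 0.002, 0.943, -0.08], TCP at [0.325, -0.648, 0.231] pointing down, gripper open.
Joint ranges: [-2.57, 2.57], [-0.35, 1.97], [-1.29, 1.29], [0.11, 2.56], [-1.05, 4.19], [0.11, 1.86], [-2.63, 2.63]. Speed limits (rad/s): [2.22, 2.22, 3.01, 3.01, 3.14, 3.14, 3.14].

### API

Orientations are given as a unit quaternion [w, x, y, z].
In Python, from workcell import monitor, imaging, workorder gives the robot as it stands.
- The arm moves only by the shell command python3 -m creep 'ROWS' [OPENING]. ROWS is JSON, a list of rows, each a list of 6 numbers: the shift along the tool's x, y, z in mm, then the turn, a rotation vector about the tool's x, y, z in rad. A call has 1 to 5 rows; each row shifts and turns the pose as measured when the row begins, along the tool's axes as they then stand; what a row does not reach is not made up. A row lasts 1/12 s, in which the tool goes at most 41.7 mm and 7.16 degrees, less where a joint would pass 70% of its speed; a pose out of reach is approached as far as the arm can. A call with a gripper value outside its range is refused whole. OPENING is the finger opening in mm, from 0 to 85.4, set as the call begins (- or left out, the last holds). The fingers move at their own pace and stop on an object; the grip force is fixed at half the most. Time passes only in rows, so rows that do not move let the fingers close. It gives the time, the measured TCP pose, the force and the opening at its end, in the units of the state.
- monitor.state(): the state, without advancing time (a new reading comes with each control period).
- imaging.camera(name): name is "scene" or "top"; returns a dict with "pixels" (400x640x3 uint8, red, green, blue), "range_z" (400x640 float32, m along the optical axis (not along the pixel's ray), 0 where there is no reading), "fx", "fy", "cx", "cy" (pixels), "extrinsics" (4x4, takes a point from world to camera coordinates). Camera axes: x right, y up, looking along -z (the intrinsics and any distortion apply to the point x, -y, -z); pixel columns grow to the right and rows downward; lengths in m; the calibration is good to about 2 mm. A picture is of the moment at which its call begins.
- workorder.finish_job(): hands the job in, once; it reports no verdict.
The state is a dict: "time": time; "joints": joint angles; "joint_velocities": joint speeds; "joint_efforts": joint torques, N m; "eef_pos": TCP position; "tool_rot": TCP orientation; "force": force on the tool from outside, world axes, zero at the start; "wrist_torque": the same for the moment, N m; "gripper_width": opening from 0.0 (shut) to 1.0 (fully open).
Only numpy, scipy, OpenCV 4.12 (cv2) and the standard library are available. Lean on these libraries where they do the work, as an engineer would, in place of code of your own. Each camera call takes 0.05 s, during which the arm holds its last target.

## Working session

There is one attempt and no reset: what is moved stays moved. The work goes in short steps, Python scripts to look and compute and a shell command to move; the robot and the scene stay as the last step left them, time stands still between calls to the robot, and variables do not carry over. Pictures are saved under pics/ and viewed, and the job is handed in when it is done.

```bash
ls; mkdir -p pics
cat > h.py <<'E'
import numpy as np, cv2
from workcell import monitor, imaging, workorder
def shot(n,save=None):
    c=imaging.camera(n)
    np.savez(f'{n}.npz',**{k:np.asarray(v) for k,v in c.items()})
    if save: cv2.imwrite(f'pics/{save}.png',np.ascontiguousarray(c['pixels'][:,:,::-1]))
    return c
def load(n): 
    d=np.load(f'{n}.npz'); return {k:d[k] for k in d}
def ray(c,u,v):
    E=c['extrinsics'];R=E[:3,:3];t=E[:3,3]
    d=np.array([(u-c['cx'])/c['fx'],-(v-c['cy'])/c['fy'],-1.0])
    return -R.T@t, R.T@d
def onz(c,u,v,z):
    o,d=ray(c,u,v); return o+d*(z-o[2])/d[2]
def pt(c,u,v):
    o,d=ray(c,u,v); return o+d*c['range_z'][int(v),int(u)]
def proj(c,p):
    q=c['extrinsics'][:3,:3]@p+c['extrinsics'][:3,3]
    return c['cx']+c['fx']*q[0]/-q[2], c['cy']+c['fy']*-q[1]/-q[2]
def cloud(c):
    v,u=np.mgrid[0:400,0:640];r=c['range_z']
    q=np.stack([(u-c['cx'])/c['fx']*r,-(v-c['cy'])/c['fy']*r,-r],-1)
    E=c['extrinsics'];return (q-E[:3,3])@E[:3,:3]
E
python3 - <<'E'
from h import *
for n in('scene','top'):
    c=shot(n,n+'0'); print({k:v for k,v in c.items() if k not in('pixels','range_z')})
print(monitor.state())
E
```

```text
pics
{'fx': 453.2853676870355, 'fy': 453.2853676870355, 'cx': 323.77021390000505, 'cy': 201.4571867575019, 'extrinsics': array([[-6.64321243e-01,  7.47447159e-01,  1.73118530e-04,
         3.80397639e-01],
       [-4.44002031e-01, -3.94809488e-01,  8.04355434e-01,
         1.64954706e-01],
       [ 6.01281533e-01,  5.34273537e-01,  5.94148387e-01,
        -1.69703184e+00],
       [ 0.00000000e+00,  0.00000000e+00,  0.00000000e+00,
         1.00000000e+00]])}
{'fx': 450.89277488724366, 'fy': 450.89277488724366, 'cx': 315.8836395440356, 'cy': 201.18072599494812, 'extrinsics': array([[-0.02026901, -0.99976504, -0.00768365,  0.02281015],
       [ 0.98014177, -0.02138629,  0.19714142, -0.59015419],
       [-0.19725942, -0.00353521,  0.98034495, -1.14192925],
       [ 0.        ,  0.        ,  0.        ,  1.        ]])}
{'time': 0.1, 'joints': array([ 1.02929012,  0.60004769, -0.00252442,  1.60002265,  0.00182842,
        0.94293777, -0.0798559 ]), 'joint_velocities': array([-0.00025293, -0.00135947,  0.00227681, -0.00204068, -0.00175342,
       -0.00130437,  0.00173116]), 'joint_efforts': array([ 4.64777972e-03, -7.77996039e+01,  1.56978942e+00, -2.58626354e+01,
        1.26232134e-02,  5.46421245e-03, -2.11780571e-05]), 'eef_pos': array([ 0.32476588, -0.64772559,  0.23051148]), 'tool_rot': array([ 0.16268846, -0.16303093,  0.68856603, -0.6876265 ]), 'force': array([-0.32920981,  0.27408067,  0.53289328]), 'wrist_torque': array([-0.00803091, -0.03528694, -0.03400513]), 'gripper_width': 0.9960313725931197}
```

View pics/scene0.png

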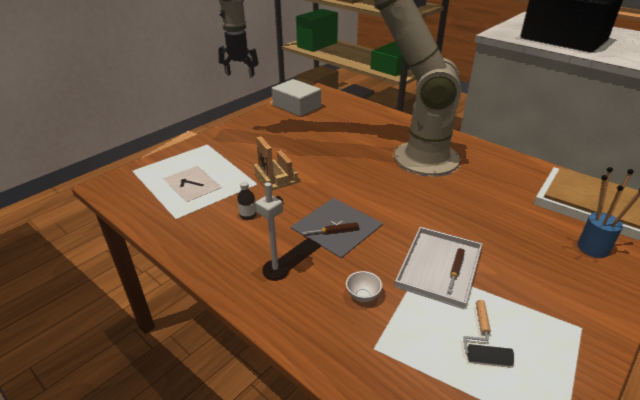

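View pics/top0.png

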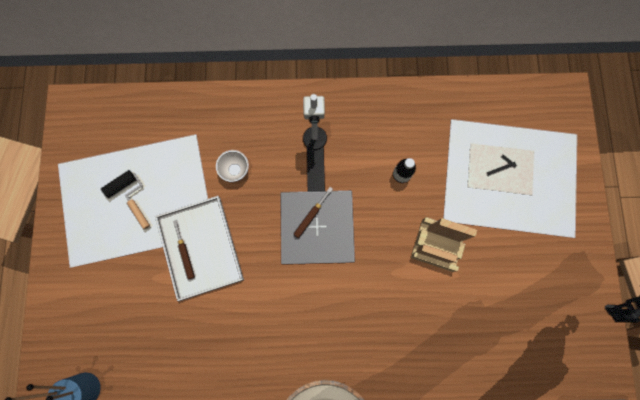

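Run:
```python
from h import *
c=load('top');s=load('scene')
def crop(c,u0,v0,w,h,f): return cv2.resize(np.ascontiguousarray(c['pixels'][v0:v0+h,u0:u0+w,::-1]),None,fx=f,fy=f,interpolation=cv2.INTER_CUBIC)
a=crop(c,145,180,130,100,4);b=crop(c,400,185,70,100,4)
cv2.imwrite('pics/t1.png',np.hstack([a,b[:, :]]))
a=crop(c,270,85,95,185,3);b=crop(s,225,120,170,185,3)
cv2.imwrite('pics/t2.png',np.hstack([a,b]))
```

```text
(no output)
```

View pics/t1.png

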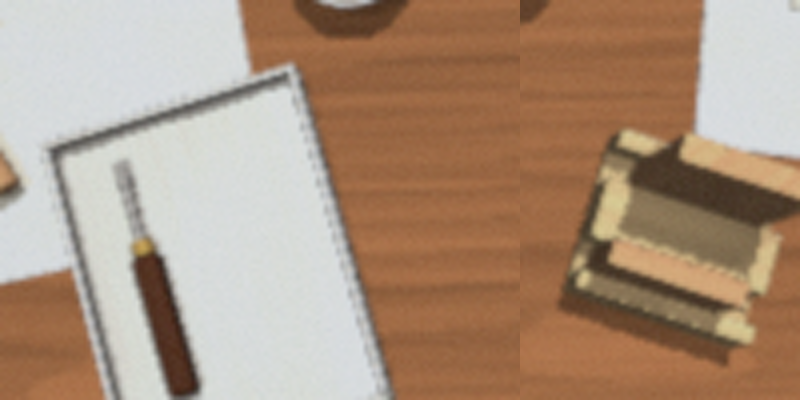

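View pics/t2.png

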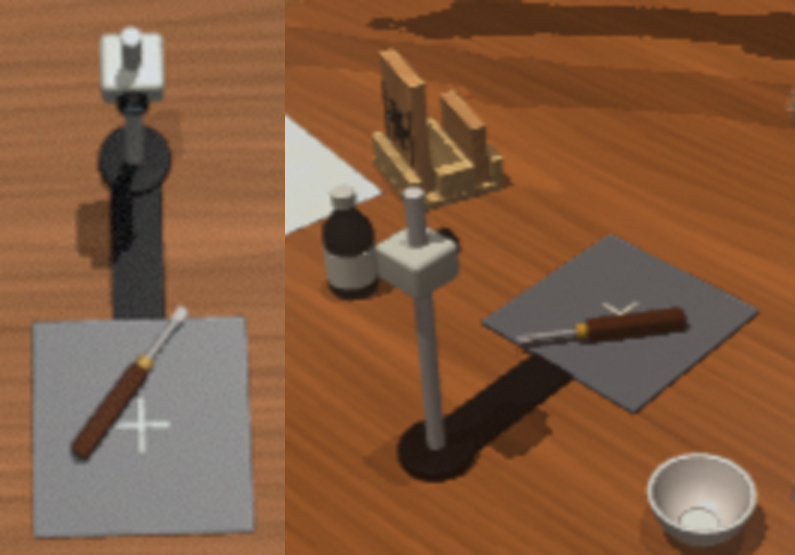

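```bash
cat > m.py <<'E'
from h import *
c=load('top');s=load('scene')
def rect(name,P,z=None):
    r=cv2.minAreaRect((P[:,:2]*1000).astype(np.float32)); 
    print(name,len(P),'c',np.round(r[0],1),'size',np.round(r[1],1),'ang',round(r[2],2)); return r
def maskpts(c,m,z):
    vs,us=np.nonzero(m); return np.array([onz(c,u,v,z) for u,v in zip(us,vs)])
px=c['pixels'].astype(int); hsv=cv2.cvtColor(c['pixels'],cv2.COLOR_RGB2HSV)
def win(u0,u1,v0,v1):
    m=np.zeros((400,640),bool); m[v0:v1,u0:u1]=1; return m
W=cloud(c); S=cloud(s)
# board: grey
m=win(270,365,185,275)&(hsv[...,1]<45)&(hsv[...,2]>60); m=m|False
lab=cv2.connectedComponents(m.astype(np.uint8))
cn=max(cv2.findContours((win(270,365,185,275)&(hsv[...,1]<60)).astype(np.uint8),cv2.RETR_EXTERNAL,cv2.CHAIN_APPROX_NONE)[0],key=cv2.contourArea)
r=rect('board',np.array([onz(c,*p[0],0.006) for p in cn]))
# cross white
m=win(300,335,210,245)&(hsv[...,1]<40)&(hsv[...,2]>170)
P=maskpts(c,m,.006); rect('cross',P); print(P.mean(0))
def gouge(name,w,z0):
    m=w&(hsv[...,1]>110)&(hsv[...,2]<125)&(px[...,0]-px[...,2]>20)
    n,l,st,_=cv2.connectedComponentsWithStats(m.astype(np.uint8)); k=1+np.argmax(st[1:,4]); m=l==k
    P=maskpts(c,m,z0+.015); r=rect(name,P); print(P.mean(0)); 
    mu=P[:,:2].mean(0); _,_,V=np.linalg.svd(P[:,:2]-mu); d=V[0]; d=d if d[0]>0 else -d; t=(P[:,:2]-mu)@d
    print(' dir',np.degrees(np.arctan2(d[1],d[0])),t.min(),t.max())
gouge('gouge',win(285,337,185,245),.006)
gouge('other',win(168,205,210,285),.005)
# tray: height band
for nm,C,X in(('top',c,W),('scene',s,S)):
    B=X.reshape(-1,3)
    m=(B[:,2]>.017)&(B[:,2]<.03)&(B[:,0]>.35)&(B[:,0]<.75)&(B[:,1]>.15)&(B[:,1]<.5)
    if m.sum()>20: rect('tray '+nm,B[m])
    for lo,hi,t in((.14,.16,'tall'),(.078,.092,'short'),(.03,.05,'rack')):
        m=(B[:,2]>lo)&(B[:,2]<hi)&(B[:,0]>.4)&(B[:,0]<.75)&(B[:,1]<-.2)&(B[:,1]>-.5)
        if m.sum()>10: rect(t+' '+nm,B[m]); print(B[m].mean(0))
    m=(B[:,2]>.18)&(B[:,0]>.6)&(B[:,0]<1)&(abs(B[:,1])<.15)
    if m.sum()>5: rect('head '+nm,B[m]); print(np.percentile(B[m],[1,10,50,90,99],axis=0).round(3))
E
python3 m.py
```

```text
board 292 c [539.3   8.8] size [198.5 216.9] ang 89.71
cross 62 c [530.8   9.6] size [35.5 33.2] ang 43.44
[0.53080565 0.00915706 0.006     ]
gouge 203 c [542.9  38.1] size [15.9 97.4] ang 52.45
[0.54267824 0.03814269 0.021     ]
 dir -37.16874627128217 -0.04851329252947522 0.04884393434855534
other 210 c [443.7 363. ] size [97.1 15.9] ang 18.25
[0.44333581 0.36288736 0.02      ]
 dir 18.156087930809036 -0.04814006721666155 0.0489212327993241
tray top 1299 c [534.8 322.1] size [343.6 324.4] ang 17.26
tall top 303 c [ 500.6 -331.9] size [90.  19.3] ang 69.76
[ 0.50002745 -0.33115134  0.14902121]
short top 430 c [ 548.8 -263.9] size [294.5 113.3] ang 30.5
[ 0.51360929 -0.2812651   0.08431083]
rack top 1092 c [ 528.4 -259.2] size [315.5 127. ] ang 35.1
[ 0.47257368 -0.30700596  0.0410462 ]
head top 521 c [779.3  12.3] size [48.  61.6] ang 88.97
[[ 0.75  -0.012  0.211]
 [ 0.757 -0.007  0.225]
 [ 0.777  0.012  0.236]
 [ 0.799  0.031  0.267]
 [ 0.808  0.036  0.286]]
tray scene 1233 c [533.4 323.3] size [345.9 324.8] ang 16.74
tall scene 109 c [ 500.  -329.2] size [96.6 20.8] ang 69.99
[ 0.50300943 -0.32697712  0.14804201]
short scene 237 c [ 545.1 -264.3] size [297.9 121.2] ang 33.26
[ 0.54633324 -0.27160509  0.08429714]
rack scene 521 c [ 565.6 -299.4] size [290.6 156. ] ang 10.26
[ 0.51943503 -0.28609275  0.04026169]
head scene 615 c [781.4  14.9] size [51.2 62.8] ang 88.34
[[ 0.753 -0.01   0.184]
 [ 0.77   0.001  0.211]
 [ 0.791  0.02   0.234]
 [ 0.809  0.037  0.266]
 [ 0.811  0.039  0.285]]
```

```bash
cat >> m.py <<'E'
print('-----')
def fitline(u,v,z,C=c):
    P=np.array([onz(C,a,b,z) for a,b in zip(u,v)])[:,:2]; 
    for _ in range(4):
        mu=np.median(P,0) if _==0 else P.mean(0); _u,_s,V=np.linalg.svd(P-mu); e=abs((P-mu)@V[1]); P=P[e<=max(.0015,np.percentile(e,85))]
    d=V[0]; return P.mean(0),np.degrees(np.arctan2(d[1],d[0]))%180
# board sides
g=win(270,365,185,275)&(hsv[...,1]<60)
rows=range(200,258); L=[np.nonzero(g[r])[0] for r in rows]
print('left',fitline([x.min()-.5 for x in L],rows,.006)); print('right',fitline([x.max()+.5 for x in L],rows,.006))
cols=list(range(288,348)); L=[np.nonzero(g[:,k])[0] for k in cols]
print('bot',fitline(cols,[x.max()+.5 for x in L],.006))
cols=list(range(286,306))+list(range(335,348)); L=[np.nonzero(g[:,k])[0] for k in cols]
print('topedge',fitline(cols,[x.min()-.5 for x in L],.006))
for nm,X in(('top',W),('scene',S)):
    B=X.reshape(-1,3)
    m=(B[:,2]>.27)&(B[:,0]>.7)&(B[:,0]<.9)&(abs(B[:,1])<.15); print('post',nm,m.sum(),B[m].mean(0))
    m=(B[:,2]>.018)&(B[:,2]<.028)&(B[:,0]>.35)&(B[:,0]<.64)&(B[:,1]>.19)&(B[:,1]<.46)
    Q=B[m]; 
    # keep large component in world by removing handle
    a=np.radians(17.2);
    r=rect('tray2 '+nm,Q)
    print('  z',np.median(Q[:,2]))
    col=(c if nm=='top' else s)['pixels'].reshape(-1,3).astype(int)
    m=(B[:,2]>.17)&(B[:,0]>.70)&(B[:,0]<.85)&(abs(B[:,1])<.1)&(col.sum(1)<170)
    print('black',nm,m.sum(),np.percentile(B[m],[0,10,50,90,100],axis=0).round(3) if m.sum() else '')
    m=(B[:,2]>.17)&(B[:,2]<.25)&(B[:,0]>.70)&(B[:,0]<.85)&(abs(B[:,1])<.1)&(col.sum(1)>400)
    print('white',nm,m.sum(),np.percentile(B[m],[0,10,50,90,100],axis=0).round(3) if m.sum() else '')
E
python3 m.py | sed -n '/-----/,$p'
python3 - <<'E'
from h import *
s=load('scene')
cv2.imwrite('pics/lens.png',cv2.resize(np.ascontiguousarray(s['pixels'][170:230,245:310,::-1]),None,fx=9,fy=9,interpolation=cv2.INTER_NEAREST))
E
```

```text
-----
left (array([0.52696259, 0.1094473 ]), np.float64(179.72546351863423))
right (array([ 0.52389498, -0.08980968]), np.float64(0.3503979737634211))
bot (array([0.4308153 , 0.01096737]), np.float64(90.12675854764643))
topedge (array([0.63000473, 0.01688498]), np.float64(89.96609505067038))
post top 52 [0.78280273 0.01143462 0.28172714]
tray2 top 898 c [478.1 332.6] size [240.9 181. ] ang 16.93
  z 0.02310080852182215
black top 67 [[ 0.749 -0.002  0.213]
 [ 0.75   0.002  0.219]
 [ 0.755  0.01   0.229]
 [ 0.761  0.02   0.232]
 [ 0.764  0.022  0.235]]
white top 251 [[ 0.764 -0.012  0.23 ]
 [ 0.769 -0.009  0.233]
 [ 0.785  0.005  0.236]
 [ 0.804  0.031  0.238]
 [ 0.81   0.036  0.247]]
post scene 51 [0.7861246  0.01482784 0.28036509]
tray2 scene 825 c [478.3 333.8] size [246.5 179.9] ang 17.01
  z 0.02338967826488395
black scene 15 [[0.75  0.008 0.218]
 [0.75  0.01  0.227]
 [0.753 0.017 0.23 ]
 [0.757 0.023 0.233]
 [0.759 0.024 0.234]]
white scene 153 [[ 0.764 -0.011  0.233]
 [ 0.777 -0.004  0.234]
 [ 0.795  0.021  0.236]
 [ 0.807  0.034  0.238]
 [ 0.809  0.036  0.239]]
```

View pics/lens.png

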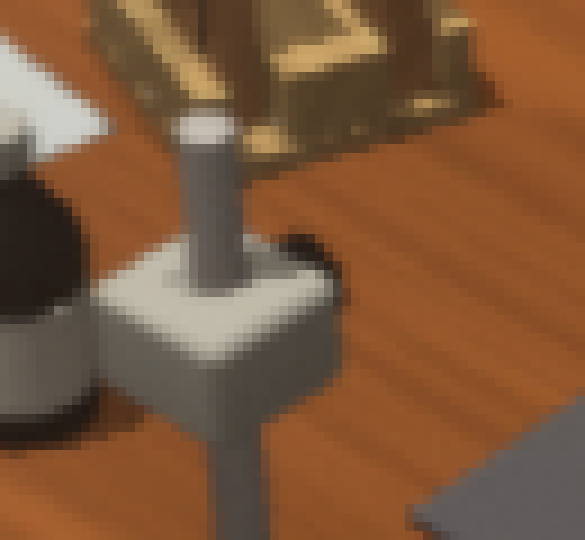

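Run:
```python
from h import *
s=load('scene');c=load('top')
for p in [(.809,.037,.237),(.809,.037,.200),(.809,.037,.196),(.751,.013,.222)]: print(proj(s,np.array(p)))
print('lens top view rows')
W=cloud(c)
for v in range(100,128): print(v,[(int(c['pixels'][v,u].sum()),*(W[v,u]*1000).round().astype(int)) for u in (313,316)])
cv2.imwrite('pics/lt.png',cv2.resize(np.ascontiguousarray(c['pixels'][85:150,290:345,::-1]),None,fx=9,fy=9,interpolation=cv2.INTER_NEAREST))
```

```text
(np.float64(267.9341016710332), np.float64(209.32208121546063))
(np.float64(269.0764265495171), np.float64(221.7450571878995))
(np.float64(269.1971210458001), np.float64(223.05763021819135))
(np.float64(279.2240027217549), np.float64(199.43224671589007))
lens top view rows
100 [(395, np.int64(779), np.int64(11), np.int64(282)), (296, np.int64(782), np.int64(5), np.int64(275))]
101 [(245, np.int64(777), np.int64(11), np.int64(281)), (281, np.int64(781), np.int64(5), np.int64(271))]
102 [(221, np.int64(777), np.int64(12), np.int64(275)), (275, np.int64(781), np.int64(5), np.int64(265))]
103 [(222, np.int64(778), np.int64(12), np.int64(267)), (281, np.int64(781), np.int64(5), np.int64(261))]
104 [(218, np.int64(778), np.int64(12), np.int64(262)), (260, np.int64(781), np.int64(5), np.int64(254))]
105 [(224, np.int64(777), np.int64(12), np.int64(260)), (297, np.int64(781), np.int64(5), np.int64(249))]
106 [(227, np.int64(777), np.int64(12), np.int64(253)), (350, np.int64(780), np.int64(5), np.int64(245))]
107 [(232, np.int64(777), np.int64(12), np.int64(248)), (449, np.int64(782), np.int6
[... 1437 characters left out ...]
p.int64(229)), (178, np.int64(750), np.int64(6), np.int64(227))]
122 [(142, np.int64(751), np.int64(13), np.int64(219)), (123, np.int64(750), np.int64(6), np.int64(221))]
123 [(167, np.int64(750), np.int64(13), np.int64(216)), (169, np.int64(750), np.int64(6), np.int64(215))]
124 [(197, np.int64(777), np.int64(13), np.int64(138)), (211, np.int64(781), np.int64(6), np.int64(127))]
125 [(203, np.int64(777), np.int64(14), np.int64(131)), (227, np.int64(782), np.int64(6), np.int64(119))]
126 [(211, np.int64(778), np.int64(14), np.int64(123)), (223, np.int64(781), np.int64(6), np.int64(113))]
127 [(198, np.int64(777), np.int64(14), np.int64(117)), (222, np.int64(780), np.int64(6), np.int64(108))]
```

View pics/lt.png

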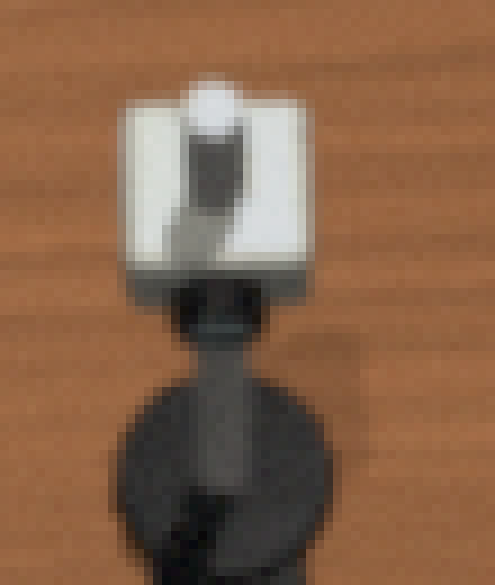

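```bash
cat > plan.py <<'E'
from h import *
import sys
from scipy.spatial.transform import Rotation as R, Slerp
def cur():
    s=monitor.state(); q=s['tool_rot']; return s,s['eef_pos'],R.from_quat([q[1],q[2],q[3],q[0]])
def down(yaw): # tool y = -world z, tool z (jaw) at yaw (deg)
    a=np.radians(yaw); z=np.array([np.cos(a),np.sin(a),0]); y=np.array([0,0,-1.]); x=np.cross(y,z)
    return R.from_matrix(np.stack([x,y,z],1))
def plan(p,yaw,n,mx=41):
    s,p0,r0=cur(); 
    M=r0.as_matrix(); jy=np.degrees(np.arctan2(M[1,2],M[0,2])); print('t',round(s['time'],2),'pos',p0.round(4),'jawyaw',round(jy,2),'tilt y',M[:,1].round(3),'zaxis z',round(M[2,2],4),'grip',round(s['gripper_width'],3),'F',s['force'].round(1),'j',s['joints'].round(2))
    if p is None: return
    r1=down(yaw); rv=(r0.inv()*r1).as_rotvec(); p=np.array(p)
    sl=[r0*R.from_rotvec(rv*k/n) for k in range(n+1)]
    print('total',np.round((p-p0)*1000,1),'world mm; turn',np.degrees(rv).round(2))
    for k in range(n):
        print(np.r_[(sl[k].inv().apply((p-p0)/n)*1000).round(1),(rv/n).round(4)].tolist())
if __name__=='__main__':
    a=[float(x) for x in sys.argv[1:]]
    plan(a[:3],a[3],int(a[4])) if a else plan(None,0,1)
E
python3 plan.py
python3 - <<'E'
from h import *
c=load('top');s=load('scene')
for u,v,z in((404,172,.0),(409,162,.12)):print('ink',onz(c,u,v,z))
print('bowl',onz(c,232,166,.045))
# gouge handle / tall block from scene for cross-check
hsv=cv2.cvtColor(s['pixels'],cv2.COLOR_RGB2HSV);px=s['pixels'].astype(int)
m=np.zeros((400,640),bool);m[215:245,318:365]=1
m&=(hsv[...,1]>110)&(hsv[...,2]<100)&(px[...,0]-px[...,2]>20)
v,u=np.nonzero(m);P=cloud(s)[v,u];P=P[(P[:,2]>.012)&(P[:,2]<.04)];print(len(P),P.mean(0),P[:,2].max());r=cv2.minAreaRect((P[:,:2]*1000).astype(np.float32));print(r)
P=cloud(c)
for v in range(117,121): print(onz(c,u=308,v=v+.3,z=.21) , onz(c,308,v,.2))
E
```

```text
t 0.1 pos [ 0.3248 -0.6477  0.2305] jawyaw -63.37 tilt y [-0.001  0.001 -1.   ] zaxis z -0.0014 grip 0.996 F [-0.3  0.3  0.5] j [ 1.03  0.6  -0.    1.6   0.    0.94 -0.08]
ink [ 0.68108292 -0.24030385  0.        ]
ink [ 0.67549077 -0.23073808  0.12      ]
bowl [0.69665942 0.2383587  0.045     ]
226 [0.54584757 0.04398874 0.02230772] 0.03046525552780901
((547.7285766601562, 39.46284484863281), (22.663524627685547, 105.72167205810547), 53.19230270385742)
[0.7668018  0.02467278 0.21      ] [0.77160285 0.02484032 0.2       ]
[0.76424776 0.02471575 0.21      ] [0.76902319 0.02488373 0.2       ]
[0.76169608 0.02475869 0.21      ] [0.76644592 0.02492709 0.2       ]
[0.75914676 0.02480158 0.21      ] [0.76387104 0.02497041 0.2       ]
```

```bash
python3 plan.py .5467 .036 .2 52.8 18
```

```text
t 0.1 pos [ 0.3248 -0.6477  0.2305] jawyaw -63.37 tilt y [-0.001  0.001 -1.   ] zaxis z -0.0014 grip 0.996 F [-0.3  0.3  0.5] j [ 1.03  0.6  -0.    1.6   0.    0.94 -0.08]
total [221.9 683.7 -30.5] world mm; turn [ 6.0000e-02 -1.1617e+02 -8.0000e-02]
[-28.0, 1.7, -28.4, 0.0001, -0.1126, -0.0001]
[-31.1, 1.7, -25.1, 0.0001, -0.1126, -0.0001]
[-33.7, 1.7, -21.4, 0.0001, -0.1126, -0.0001]
[-35.9, 1.7, -17.5, 0.0001, -0.1126, -0.0001]
[-37.6, 1.7, -13.4, 0.0001, -0.1126, -0.0001]
[-38.9, 1.7, -9.1, 0.0001, -0.1126, -0.0001]
[-39.7, 1.7, -4.6, 0.0001, -0.1126, -0.0001]
[-39.9, 1.7, -0.1, 0.0001, -0.1126, -0.0001]
[-39.7, 1.7, 4.3, 0.0001, -0.1126, -0.0001]
[-39.0, 1.7, 8.8, 0.0001, -0.1126, -0.0001]
[-37.7, 1.7, 13.1, 0.0001, -0.1126, -0.0001]
[-36.0, 1.7, 17.3, 0.0001, -0.1126, -0.0001]
[-33.8, 1.7, 21.2, 0.0001, -0.1126, -0.0001]
[-31.2, 1.7, 24.9, 0.0001, -0.1126, -0.0001]
[-28.3, 1.7, 28.2, 0.0001, -0.1126, -0.0001]
[-24.9, 1.7, 31.2, 0.0001, -0.1126, -0.0001]
[-21.2, 1.7, 33.8, 0.0001, -0.1126, -0.0001]
[-17.3, 1.7, 36.0, 0.0001, -0.1126, -0.0001]
```

```bash
python3 -m creep '[[-28,0,-28,0,-0.112,0],[-31,0,-25,0,-0.112,0],[-34,0,-21,0,-0.112,0],[-36,0,-17,0,-0.112,0],[-37,0,-13,0,-0.112,0]]' 45; python3 plan.py .5467 .036 .2 52.8 15
```

```text
time: 0.52
eef_pos: [0.3824, -0.4614, 0.2265]
tool_rot: [0.347, -0.351, 0.616, -0.615]
force: [0.1, 0.4, 0.1]
gripper_width: 0.526
t 0.52 pos [ 0.3824 -0.4614  0.2265] jawyaw -30.9 tilt y [-0.006 -0.002 -1.   ] zaxis z -0.0044 grip 0.526 F [0.1 0.4 0.1] j [ 0.9   0.46 -0.17  1.89  0.11  0.8   0.13]
total [164.3 497.4 -26.5] world mm; turn [ 4.00e-01 -8.37e+01  3.00e-02]
[-34.1, 1.6, -7.6, 0.0005, -0.0974, 0.0]
[-34.7, 1.6, -4.3, 0.0005, -0.0974, 0.0]
[-34.9, 1.6, -0.9, 0.0005, -0.0974, 0.0]
[-34.8, 1.6, 2.5, 0.0005, -0.0974, 0.0]
[-34.4, 1.6, 5.9, 0.0005, -0.0974, 0.0]
[-33.7, 1.6, 9.2, 0.0005, -0.0974, 0.0]
[-32.6, 1.7, 12.4, 0.0005, -0.0974, 0.0]
[-31.3, 1.7, 15.6, 0.0005, -0.0974, 0.0]
[-29.6, 1.7, 18.5, 0.0005, -0.0974, 0.0]
[-27.7, 1.7, 21.3, 0.0005, -0.0974, 0.0]
[-25.5, 1.7, 23.9, 0.0005, -0.0974, 0.0]
[-23.0, 1.7, 26.3, 0.0005, -0.0974, 0.0]
[-20.4, 1.7, 28.4, 0.0005, -0.0974, 0.0]
[-17.5, 1.7, 30.2, 0.0005, -0.0974, 0.0]
[-14.5, 1.7, 31.8, 0.0005, -0.0974, 0.0]
```

```bash
python3 -m creep '[[-36,0,-8,0,-0.11,0],[-38,0,-5,0,-0.11,0],[-38,0,-1,0,-0.11,0],[-38,0,4,0,-0.11,0],[-38,0,8,0,-0.11,0]]'; python3 plan.py .5467 .036 .2 52.8 10
```

```text
time: 0.93
eef_pos: [0.4379, -0.2698, 0.2252]
tool_rot: [-0.508, 0.512, -0.492, 0.489]
force: [1.5, -0.6, -1.6]
gripper_width: 0.526
t 0.93 pos [ 0.4379 -0.2698  0.2252] jawyaw 2.23 tilt y [-0.007 -0.001 -1.   ] zaxis z -0.0073 grip 0.526 F [ 1.5 -0.6 -1.6] j [ 0.71  0.38 -0.36  2.06  0.2   0.74  0.26]
total [108.8 305.8 -25.2] world mm; turn [  0.42 -50.57  -0.13]
[-30.1, 2.4, 12.1, 0.0007, -0.0883, -0.0002]
[-29.0, 2.4, 14.7, 0.0007, -0.0883, -0.0002]
[-27.5, 2.4, 17.2, 0.0007, -0.0883, -0.0002]
[-25.9, 2.4, 19.5, 0.0007, -0.0883, -0.0002]
[-24.1, 2.4, 21.7, 0.0007, -0.0883, -0.0002]
[-22.1, 2.4, 23.8, 0.0007, -0.0883, -0.0002]
[-19.9, 2.5, 25.6, 0.0007, -0.0883, -0.0002]
[-17.6, 2.5, 27.3, 0.0007, -0.0883, -0.0002]
[-15.1, 2.5, 28.7, 0.0007, -0.0883, -0.0002]
[-12.5, 2.5, 29.9, 0.0007, -0.0883, -0.0002]
```

```bash
python3 -m creep '[[-34,0,8,0,-0.1,0],[-33,0,12,0,-0.1,0],[-31,0,15,0,-0.1,0],[-30,0,18,0,-0.1,0],[-28,0,22,0,-0.1,0]]'; python3 plan.py .5467 .036 .15 52.8 6
```

```text
time: 1.35
eef_pos: [0.4723, -0.0888, 0.2247]
tool_rot: [-0.618, 0.622, -0.342, 0.338]
force: [0.1, -1.0, -0.5]
gripper_width: 0.527
t 1.35 pos [ 0.4723 -0.0888  0.2247] jawyaw 32.45 tilt y [-0.007 -0.002 -1.   ] zaxis z -0.0069 grip 0.527 F [ 0.1 -1.  -0.5] j [ 0.47  0.36 -0.53  2.12  0.28  0.73  0.33]
total [ 74.4 124.8 -74.7] world mm; turn [  0.37 -20.35  -0.21]
[-10.9, 12.3, 21.7, 0.0011, -0.0592, -0.0006]
[-9.6, 12.3, 22.3, 0.0011, -0.0592, -0.0006]
[-8.2, 12.4, 22.8, 0.0011, -0.0592, -0.0006]
[-6.9, 12.4, 23.3, 0.0011, -0.0592, -0.0006]
[-5.5, 12.4, 23.6, 0.0011, -0.0592, -0.0006]
[-4.1, 12.4, 23.9, 0.0011, -0.0592, -0.0006]
```

```bash
python3 -m creep '[[-13,14,26,0.001,-0.07,0],[-12,14,26,0.001,-0.07,0],[-10,14,27,0.001,-0.07,0],[-8,15,28,0.001,-0.07,-0.001],[-7,14,28,0.001,-0.07,-0.001]]' 45; python3 plan.py .5467 .036 .1 52.8 2
```

```text
time: 1.77
eef_pos: [0.5433, 0.0465, 0.1534]
tool_rot: [0.672, -0.672, 0.219, -0.221]
force: [0.3, 0.3, 0.5]
gripper_width: 0.526
t 1.77 pos [0.5433 0.0465 0.1534] jawyaw 53.74 tilt y [ 0.003 -0.    -1.   ] zaxis z 0.0016 grip 0.526 F [0.3 0.3 0.5] j [ 0.2   0.54 -0.55  2.06  0.47  0.66  0.27]
total [  3.4 -10.5 -53.4] world mm; turn [-0.09  0.94  0.15]
[4.4, 26.7, -3.2, -0.0008, 0.0082, 0.0013]
[4.5, 26.7, -3.2, -0.0008, 0.0082, 0.0013]
```

```bash
python3 -m creep '[[4,28,-3,0,0.008,0],[4,28,-3,0,0.008,0],[0,20,0,0,0,0],[0,0,0,0,0,0]]'; python3 plan.py .5467 .036 .01 52.8 3
python3 - <<'E'
from h import *
a=[]
for n in('top','scene'):
    c=shot(n); u,v=proj(c,monitor.state()['eef_pos']); print(n,u,v); u=int(u);v=int(v)
    a.append(cv2.resize(np.ascontiguousarray(c['pixels'][v-35:v+35,u-40:u+40,::-1]),None,fx=5,fy=5,interpolation=cv2.INTER_CUBIC))
cv2.imwrite('pics/g1.png',np.hstack(a))
E
```

```text
time: 2.1
eef_pos: [0.5492, 0.0468, 0.0721]
tool_rot: [0.674, -0.669, 0.22, -0.221]
force: [-0.3, -0.6, 0.2]
gripper_width: 0.524
t 2.1 pos [0.5492 0.0468 0.0721] jawyaw 53.68 tilt y [ 0.004  0.006 -1.   ] zaxis z 0.0072 grip 0.524 F [-0.3 -0.6  0.2] j [ 0.12  0.66 -0.45  2.11  0.59  0.49  0.17]
total [ -2.5 -10.8 -62.1] world mm; turn [-0.42  0.88 -0.02]
[1.5, 20.7, -3.5, -0.0024, 0.0051, -0.0001]
[1.5, 20.7, -3.5, -0.0024, 0.0051, -0.0001]
[1.5, 20.7, -3.4, -0.0024, 0.0051, -0.0001]
top 302.2259856145467 215.67435512609066
scene 341.15690759546095 214.5921462412294
```

View pics/g1.png

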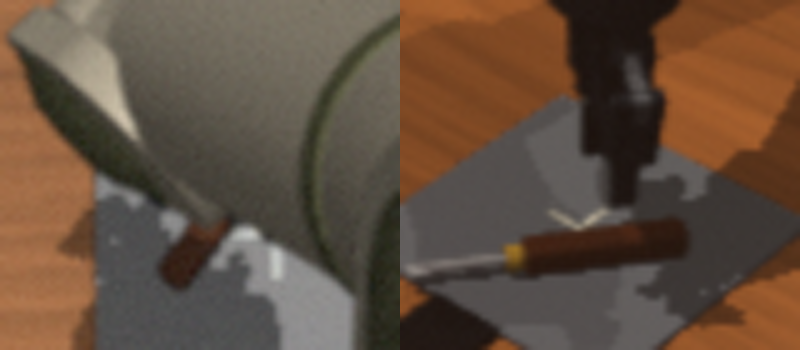

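```bash
python3 -m creep '[[4,0,-10,-0.007,0.015,0],[0,0,0,0,0,0]]'; python3 plan.py .5467 .036 .01 52.8 2
```

```text
time: 2.37
eef_pos: [0.5481, 0.0356, 0.077]
tool_rot: [0.67, -0.67, 0.225, -0.227]
force: [-0.4, -0.3, -0.2]
gripper_width: 0.53
t 2.37 pos [0.5481 0.0356 0.077 ] jawyaw 52.71 tilt y [ 0.004 -0.    -1.   ] zaxis z 0.0026 grip 0.53 F [-0.4 -0.3 -0.2] j [ 0.14  0.65 -0.45  2.11  0.58  0.5   0.17]
total [ -1.4   0.4 -67. ] world mm; turn [-0.15 -0.09  0.2 ]
[-0.8, 33.5, -0.3, -0.0013, -0.0008, 0.0017]
[-0.8, 33.5, -0.3, -0.0013, -0.0008, 0.0017]
```

```bash
python3 -m creep '[[0,25,0,0,0,0],[0,20,0,-0.001,0,0],[0,8,0,0,0,0],[0,0,0,0,0,0]]'; python3 plan.py .5467 .036 .01 52.8 1
python3 - <<'E'
from h import *
a=[]
for n in('top','scene'):
    c=shot(n); u,v=proj(c,monitor.state()['eef_pos']); print(n,u,v); u=int(u);v=int(v)
    a.append(cv2.resize(np.ascontiguousarray(c['pixels'][v-35:v+35,u-40:u+40,::-1]),None,fx=5,fy=5,interpolation=cv2.INTER_CUBIC))
cv2.imwrite('pics/g2.png',np.hstack(a))
E
```

```text
time: 2.7
eef_pos: [0.5524, 0.0325, 0.029]
tool_rot: [0.671, -0.668, 0.223, -0.233]
force: [0.4, -0.1, 0.3]
gripper_width: 0.525
t 2.7 pos [0.5524 0.0325 0.029 ] jawyaw 52.35 tilt y [ 0.015 -0.001 -1.   ] zaxis z 0.0083 grip 0.525 F [ 0.4 -0.1  0.3] j [ 0.07  0.72 -0.35  2.13  0.66  0.38  0.1 ]
total [ -5.7   3.5 -19. ] world mm; turn [-0.47 -0.46  0.72]
[-6.9, 18.9, -0.9, -0.0082, -0.008, 0.0125]
top 308.08773751511916 217.15892009300973
scene 336.598295145832 225.07212307982516
```

View pics/g2.png

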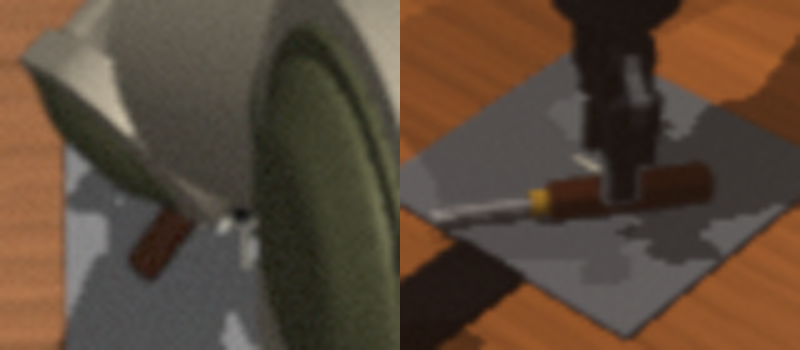

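```bash
python3 -m creep '[[-7,8,0,-0.008,-0.008,0.012],[0,8,0,0,0,0],[0,0,0,0,0,0]]'; python3 plan.py .5467 .036 .01 52.8 1
```

```text
time: 3.05
eef_pos: [0.5486, 0.0374, 0.0158]
tool_rot: [0.671, -0.669, 0.224, -0.227]
force: [0.3, -0.4, -0.1]
gripper_width: 0.523
t 3.05 pos [0.5486 0.0374 0.0158] jawyaw 52.8 tilt y [ 0.005  0.001 -1.   ] zaxis z 0.0037 grip 0.523 F [ 0.3 -0.4 -0.1] j [ 0.06  0.74 -0.34  2.14  0.67  0.36  0.09]
total [-1.9 -1.4 -5.8] world mm; turn [-0.21  0.    0.18]
[-0.7, 5.8, -2.3, -0.0037, 0.0, 0.0032]
```

```bash
python3 -m creep '[[-1,7,-1,-0.003,0,0.003],[0,0,0,0,0,0]]'; python3 -m creep '[[0,0,0,0,0,0],[0,0,0,0,0,0],[0,0,0,0,0,0],[0,0,0,0,0,0],[0,0,0,0,0,0]]' 0; python3 plan.py .5467 .036 .15 52.8 4
```

```text
time: 3.22
eef_pos: [0.5472, 0.0374, 0.0084]
tool_rot: [0.67, -0.67, 0.225, -0.226]
force: [0.6, -0.4, -0.3]
gripper_width: 0.528
time: 3.63
eef_pos: [0.5472, 0.0375, 0.0084]
tool_rot: [0.67, -0.67, 0.225, -0.225]
force: [-1.2, 0.8, -0.9]
gripper_width: 0.218
t 3.63 pos [0.5472 0.0375 0.0084] jawyaw 52.84 tilt y [ 0.  0. -1.] zaxis z 0.0004 grip 0.218 F [-1.2  0.8 -0.9] j [ 0.05  0.75 -0.32  2.14  0.68  0.35  0.08]
total [ -0.5  -1.5 141.6] world mm; turn [-0.02  0.04  0.  ]
[0.1, -35.4, -0.4, -0.0001, 0.0002, 0.0]
[0.1, -35.4, -0.4, -0.0001, 0.0002, 0.0]
[0.1, -35.4, -0.4, -0.0001, 0.0002, 0.0]
[0.1, -35.4, -0.4, -0.0001, 0.0002, 0.0]
```

```bash
python3 -m creep '[[0,0,0,0,0,0],[0,-10,0,0,0,0],[0,-25,0,0,0,0],[0,-30,0,0,0,0],[0,0,0,0,0,0]]'; python3 plan.py .4706 .2889 .09 108.2 8
python3 - <<'E'
from h import *
c=shot('scene','g3')
E
```

```text
time: 4.05
eef_pos: [0.5458, 0.038, 0.0759]
tool_rot: [-0.67, 0.671, -0.226, 0.223]
force: [1.1, -0.0, -0.8]
gripper_width: 0.217
t 4.05 pos [0.5458 0.038  0.0759] jawyaw 52.95 tilt y [-0.004 -0.    -1.   ] zaxis z -0.0029 grip 0.217 F [ 1.1 -0.  -0.8] j [ 0.14  0.65 -0.45  2.11  0.58  0.51  0.17]
total [-75.2 250.9  14.1] world mm; turn [  0.06 -55.26  -0.25]
[-26.4, -1.7, 19.4, 0.0001, -0.1205, -0.0006]
[-23.9, -1.8, 22.4, 0.0001, -0.1205, -0.0006]
[-21.0, -1.8, 25.1, 0.0001, -0.1205, -0.0006]
[-17.8, -1.8, 27.4, 0.0001, -0.1205, -0.0006]
[-14.4, -1.8, 29.4, 0.0001, -0.1205, -0.0006]
[-10.8, -1.8, 30.9, 0.0001, -0.1205, -0.0006]
[-7.0, -1.8, 32.0, 0.0001, -0.1205, -0.0006]
[-3.1, -1.8, 32.6, 0.0001, -0.1205, -0.0006]
```

View pics/g3.png

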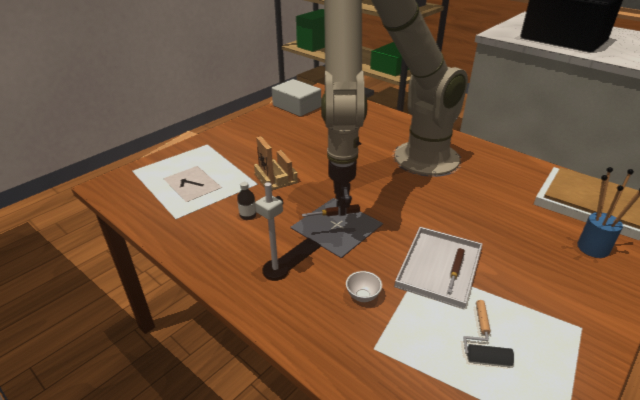

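```bash
python3 -m creep '[[-25,-5,19,0,-0.11,0],[-24,-5,22,0,-0.11,0],[-21,-2,25,0,-0.11,0],[-18,-2,27,0,-0.11,0],[-15,-2,29,0,-0.11,0]]'; python3 plan.py .4706 .2889 .09 108.2 4
```

```text
time: 4.52
eef_pos: [0.5021, 0.1875, 0.0899]
tool_rot: [-0.704, 0.709, -0.035, 0.032]
force: [-0.5, -0.1, 0.3]
gripper_width: 0.215
t 4.52 pos [0.5021 0.1875 0.0899] jawyaw 84.56 tilt y [-0.004 -0.007 -1.   ] zaxis z -0.0075 grip 0.215 F [-0.5 -0.1  0.3] j [-0.06  0.65 -0.6   2.12  0.68  0.58  0.32]
total [-3.150e+01  1.014e+02  1.000e-01] world mm; turn [  0.38 -23.64  -0.29]
[-10.2, -0.2, 24.5, 0.0017, -0.1031, -0.0013]
[-7.7, -0.1, 25.4, 0.0017, -0.1031, -0.0013]
[-5.0, -0.1, 26.1, 0.0017, -0.1031, -0.0013]
[-2.3, -0.1, 26.4, 0.0017, -0.1031, -0.0013]
```

```bash
python3 -m creep '[[-10,0,24,0.002,-0.1,-0.001],[-8,0,25,0.002,-0.1,-0.001],[-5,0,26,0.002,-0.1,-0.001],[-2,0,20,0.002,-0.1,0],[0,0,0,0,0,0]]'; python3 plan.py .4706 .2889 .05 108.2 1;python3 - <<'E'
from h import *
a=[]
for n in('top','scene'):
    c=shot(n); u,v=proj(c,monitor.state()['eef_pos']); print(n,u,v); u=int(u);v=int(v)
    a.append(cv2.resize(np.ascontiguousarray(c['pixels'][v-45:v+45,u-50:u+50,::-1]),None,fx=4,fy=4,interpolation=cv2.INTER_CUBIC))
cv2.imwrite('pics/g4.png',np.hstack(a))
E
```

```text
time: 4.93
eef_pos: [0.4663, 0.293, 0.0892]
tool_rot: [0.699, -0.695, -0.119, 0.12]
force: [0.4, 0.7, -1.1]
gripper_width: 0.217
t 4.93 pos [0.4663 0.293  0.0892] jawyaw 109.48 tilt y [-0.003  0.006 -1.   ] zaxis z 0.0066 grip 0.217 F [ 0.4  0.7 -1.1] j [-0.18  0.69 -0.71  2.09  0.76  0.64  0.49]
total [  4.3  -4.1 -39.2] world mm; turn [-0.38  1.28 -0.08]
[2.7, 39.2, -5.6, -0.0066, 0.0224, -0.0014]
top 206.57314301298484 248.8219526235628
scene 430.9400311427113 233.45272753100068
```

View pics/g4.png

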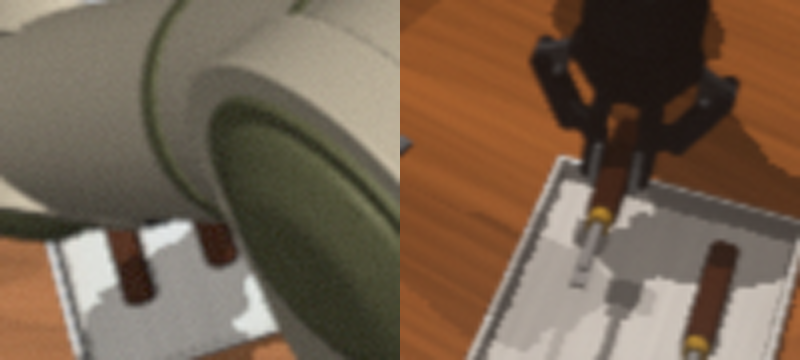

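```bash
python3 -m creep '[[3,20,-6,-0.007,0.022,-0.001],[0,25,0,0,0,0],[0,0,0,0,0,0]]'; python3 plan.py .4706 .2889 .0085 108.2 1
```

```text
time: 5.28
eef_pos: [0.4744, 0.2798, 0.0427]
tool_rot: [-0.697, 0.702, 0.105, -0.104]
force: [0.8, 0.4, -0.1]
gripper_width: 0.217
t 5.28 pos [0.4744 0.2798 0.0427] jawyaw 107.02 tilt y [ 0.002 -0.007 -1.   ] zaxis z -0.0073 grip 0.217 F [ 0.8  0.4 -0.1] j [-0.23  0.75 -0.61  2.11  0.85  0.55  0.39]
total [ -3.8   9.1 -34.2] world mm; turn [ 0.42 -1.18 -0.04]
[-0.9, 34.1, 10.1, 0.0073, -0.0205, -0.0006]
```

```bash
python3 -m creep '[[-1,10,8,0.007,-0.018,0],[0,8,0,0,0,0],[0,0,0,0,0,0]]'; python3 plan.py .4706 .2889 .0085 108.2 1
```

```text
time: 5.53
eef_pos: [0.4724, 0.2824, 0.0242]
tool_rot: [-0.697, 0.701, 0.107, -0.109]
force: [0.7, -0.2, 0.4]
gripper_width: 0.218
t 5.53 pos [0.4724 0.2824 0.0242] jawyaw 107.59 tilt y [-0.001 -0.005 -1.   ] zaxis z -0.0046 grip 0.218 F [ 0.7 -0.2  0.4] j [-0.25  0.78 -0.58  2.11  0.89  0.52  0.36]
total [ -1.8   6.5 -15.7] world mm; turn [ 0.26 -0.61 -0.15]
[0.3, 15.6, 6.8, 0.0046, -0.0106, -0.0027]
```

```bash
python3 -m creep '[[0,4,6,0.005,-0.011,-0.003],[0,5,0,0,0,0],[0,0,0,0,0,0],[0,0,0,0,0,0]]'; python3 plan.py .4706 .2889 .0085 108.2 1
```

```text
time: 5.87
eef_pos: [0.472, 0.2868, 0.0162]
tool_rot: [-0.698, 0.698, 0.112, -0.11]
force: [-0.0, 0.9, -0.4]
gripper_width: 0.219
t 5.87 pos [0.472  0.2868 0.0162] jawyaw 108.02 tilt y [ 0.002  0.    -1.   ] zaxis z -0.0006 grip 0.219 F [-0.   0.9 -0.4] j [-0.27  0.79 -0.57  2.12  0.92  0.5   0.34]
total [-1.4  2.1 -7.7] world mm; turn [ 0.03 -0.18  0.13]
[-0.7, 7.7, 2.4, 0.0006, -0.0031, 0.0022]
```

```bash
python3 -m creep '[[0,6,2,0,-0.003,0],[0,0,0,0,0,0]]'; python3 plan.py .4706 .2889 .0075 108.2 1
```

```text
time: 6.03
eef_pos: [0.4718, 0.2889, 0.0105]
tool_rot: [0.698, -0.698, -0.113, 0.11]
force: [-0.3, -0.1, -1.0]
gripper_width: 0.217
t 6.03 pos [0.4718 0.2889 0.0105] jawyaw 108.16 tilt y [ 0.003  0.001 -1.   ] zaxis z -0.0005 grip 0.217 F [-0.3 -0.1 -1. ] j [-0.28  0.79 -0.56  2.12  0.93  0.49  0.33]
total [-1.2  0.  -3. ] world mm; turn [ 0.03 -0.04  0.2 ]
[-1.2, 3.0, 0.4, 0.0005, -0.0006, 0.0035]
```

```bash
python3 -m creep '[[0,3,0,0,0,0.003],[0,0,0,0,0,0]]'; python3 plan.py ; python3 -m creep '[[0,0,0,0,0,0],[0,0,0,0,0,0],[0,0,0,0,0,0],[0,0,0,0,0,0]]' 42; python3 plan.py
```

```text
time: 6.2
eef_pos: [0.472, 0.2892, 0.0075]
tool_rot: [-0.698, 0.698, 0.112, -0.111]
force: [-0.2, 1.0, -0.2]
gripper_width: 0.217
t 6.2 pos [0.472  0.2892 0.0075] jawyaw 108.18 tilt y [ 0.001 -0.    -1.   ] zaxis z -0.0005 grip 0.217 F [-0.2  1.  -0.2] j [-0.28  0.8  -0.55  2.12  0.93  0.49  0.33]
time: 6.53
eef_pos: [0.472, 0.2893, 0.0074]
tool_rot: [-0.698, 0.698, 0.112, -0.111]
force: [0.0, 0.7, -0.3]
gripper_width: 0.492
t 6.53 pos [0.472  0.2893 0.0074] jawyaw 108.18 tilt y [ 0.001 -0.    -1.   ] zaxis z -0.0005 grip 0.492 F [ 0.   0.7 -0.3] j [-0.28  0.8  -0.55  2.12  0.93  0.49  0.33]
```

```bash
python3 -m creep '[[0,-8,0,0,0,0],[0,-20,0,0,0,0],[0,-35,0,0,0,0],[0,-40,0,0,0,0],[0,-40,0,0,0,0]]'; python3 -m creep '[[0,-35,0,0,0,0],[0,-20,0,0,0,0]]' 50; python3 plan.py .50 -.331 .25 -20.2 18
```

```text
time: 6.95
eef_pos: [0.4676, 0.2873, 0.1497]
tool_rot: [-0.696, 0.7, 0.108, -0.118]
force: [0.5, 0.6, -1.1]
gripper_width: 0.49
time: 7.12
eef_pos: [0.4676, 0.2884, 0.2117]
tool_rot: [-0.697, 0.699, 0.109, -0.118]
force: [1.1, 0.5, 0.2]
gripper_width: 0.585
t 7.12 pos [0.4676 0.2884 0.2117] jawyaw 108.48 tilt y [-0.012 -0.006 -1.   ] zaxis z -0.0015 grip 0.585 F [1.1 0.5 0.2] j [-0.06  0.55 -0.87  1.98  0.54  0.87  0.68]
total [  32.4 -619.4   38.3] world mm; turn [  0.88 128.68  -0.3 ]
[-9.2, -2.0, -33.2, 0.0009, 0.1248, -0.0003]
[-5.0, -2.0, -34.1, 0.0009, 0.1248, -0.0003]
[-0.7, -2.0, -34.5, 0.0009, 0.1248, -0.0003]
[3.6, -2.0, -34.3, 0.0009, 0.1248, -0.0003]
[7.8, -2.1, -33.6, 0.0009, 0.1248, -0.0003]
[11.9, -2.1, -32.3, 0.0009, 0.1248, -0.0003]
[15.8, -2.1, -30.6, 0.0009, 0.1248, -0.0003]
[19.5, -2.1, -28.4, 0.0009, 0.1248, -0.0003]
[22.9, -2.2, -25.7, 0.0009, 0.1248, -0.0003]
[25.9, -2.2, -22.7, 0.0009, 0.1248, -0.0003]
[28.6, -2.2, -19.3, 0.0009, 0.1248, -0.0003]
[30.7, -2.2, -15.6, 0.0009, 0.1248, -0.0003]
[32.4, -2.2, -11.6, 0.0009, 0.1248, -0.0003]
[33.6, -2.2, -7.5, 0.0009, 0.1248, -0.0003]
[34.3, -2.2, -3.2, 0.0009, 0.1248, -0.0003]
[34.4, -2.2, 1.0, 0.0009, 0.1248, -0.0003]
[34.0, -2.2, 5.3, 0.0009, 0.1248, -0.0003]
[33.1, -2.1, 9.5, 0.0009, 0.1248, -0.0003]
```

```bash
python3 -m creep '[[-9,-6,-33,0.001,0.12,0],[-5,-4,-34,0.001,0.12,0],[-1,-4,-34,0.001,0.12,0],[4,-4,-34,0.001,0.12,0],[8,-4,-34,0.001,0.12,0]]'; python3 -m creep '[[12,-2,-32,0.001,0.12,0],[16,-2,-31,0.001,0.12,0],[19,-2,-28,0.001,0.12,0],[22,-2,-26,0.001,0.12,0],[25,-2,-23,0.001,0.12,0]]'; python3 plan.py .50 -.331 .25 -20.2 8
```

```text
time: 7.53
eef_pos: [0.4778, 0.1221, 0.244]
tool_rot: [0.704, -0.696, 0.102, -0.1]
force: [0.9, 0.5, 0.3]
gripper_width: 0.583
time: 7.95
eef_pos: [0.4849, -0.0564, 0.2566]
tool_rot: [0.641, -0.629, 0.312, -0.31]
force: [0.4, -0.2, -0.4]
gripper_width: 0.587
t 7.95 pos [ 0.4849 -0.0564  0.2566] jawyaw 37.78 tilt y [ 0.005  0.017 -1.   ] zaxis z 0.0145 grip 0.587 F [ 0.4 -0.2 -0.4] j [ 0.48  0.33 -0.6   2.08  0.24  0.79  0.39]
total [  15.1 -274.6   -6.6] world mm; turn [-0.47 57.98 -0.94]
[28.3, 0.3, -19.5, -0.001, 0.1265, -0.002]
[30.5, 0.3, -15.8, -0.001, 0.1265, -0.002]
[32.3, 0.4, -11.8, -0.001, 0.1265, -0.002]
[33.5, 0.5, -7.7, -0.001, 0.1265, -0.002]
[34.2, 0.6, -3.4, -0.001, 0.1265, -0.002]
[34.4, 0.6, 1.0, -0.001, 0.1265, -0.002]
[34.0, 0.7, 5.3, -0.001, 0.1265, -0.002]
[33.0, 0.8, 9.5, -0.001, 0.1265, -0.002]
```

```bash
python3 -m creep '[[28,0,-19,-0.001,0.122,-0.002],[30,0,-16,-0.001,0.122,-0.002],[32,0,-12,-0.001,0.122,-0.002],[33,0,-8,-0.001,0.122,-0.002],[34,0,-4,-0.001,0.122,-0.002]]'; python3 plan.py .50 -.331 .24 -20.2 4
python3 - <<'E'
from h import *
c=shot('top','t9')
E
```

```text
time: 8.37
eef_pos: [0.4905, -0.2339, 0.2591]
tool_rot: [0.512, -0.505, 0.491, -0.492]
force: [1.1, -0.7, 0.5]
gripper_width: 0.587
t 8.37 pos [ 0.4905 -0.2339  0.2591] jawyaw 1.99 tilt y [ 0.008  0.006 -1.   ] zaxis z 0.0079 grip 0.587 F [ 1.1 -0.7  0.5] j [ 0.63  0.37 -0.39  1.97  0.18  0.83  0.19]
total [  9.5 -97.1 -19.1] world mm; turn [-0.38 22.19 -0.42]
[24.4, 4.6, 1.5, -0.0017, 0.0968, -0.0019]
[24.1, 4.7, 3.9, -0.0017, 0.0968, -0.0019]
[23.6, 4.7, 6.2, -0.0017, 0.0968, -0.0019]
[22.9, 4.7, 8.4, -0.0017, 0.0968, -0.0019]
```

View pics/t9.png

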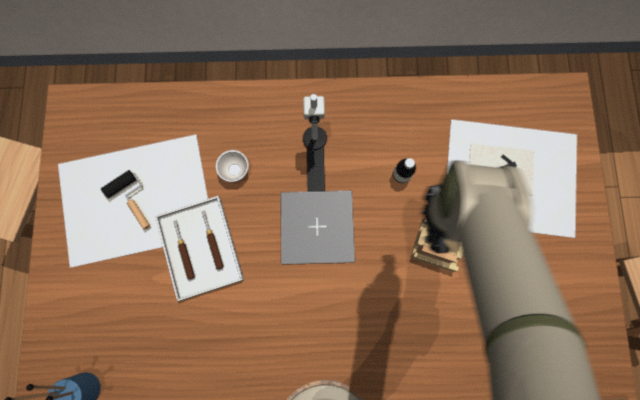

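```bash
sed -i "s/^gouge('gouge'.*/gouge('gouge',win(205,226,220,275),.005)/" m.py; python3 m.py | sed -n '1,9p'; python3 -m creep '[[24,4,2,-0.002,0.1,-0.002],[24,4,4,-0.002,0.1,-0.002],[22,4,6,-0.002,0.1,-0.002],[17,4,6,0,0.08,0],[0,0,0,0,0,0]]'; python3 plan.py .5005 -.3305 .22 -20.2 1
```

```text
board 290 c [539.3   8.8] size [198.5 216.9] ang 89.71
cross 83 c [532.1   9.7] size [37.2 35.1] ang 43.94
[0.5304746  0.00818003 0.006     ]
gouge 199 c [468.7 286.4] size [97.5 15.2] ang 18.46
[0.46846508 0.28622318 0.02      ]
 dir 17.97540769944195 -0.04849247162456999 0.04902538856414998
other 204 c [444.1 362.9] size [96.3 15.5] ang 18.25
[0.44340565 0.36285759 0.02      ]
 dir 18.34311968751497 -0.04744690172582658 0.04885393551409872
time: 8.83
eef_pos: [0.4958, -0.3358, 0.2451]
tool_rot: [-0.397, 0.395, -0.585, 0.587]
force: [0.2, -0.4, 0.3]
gripper_width: 0.587
t 8.83 pos [ 0.4958 -0.3358  0.2451] jawyaw -21.89 tilt y [ 0.003 -0.001 -1.   ] zaxis z 0.0033 grip 0.587 F [ 0.2 -0.4  0.3] j [ 0.67  0.44 -0.25  1.87  0.14  0.84 -0.02]
total [  4.7   5.3 -25.1] world mm; turn [-0.19 -1.69  0.01]
[-6.7, 25.1, 2.3, -0.0033, -0.0296, 0.0002]
```

```bash
python3 -m creep '[[-7,10,2,-0.003,-0.03,0],[0,15,0,0,0,0],[0,10,0,0,0,0],[0,0,0,0,0,0]]'; python3 plan.py .5005 -.330 .125 -20.2 1
python3 - <<'E'
from h import *
c=shot('scene');s=c
# cross in scene
hsv=cv2.cvtColor(s['pixels'],cv2.COLOR_RGB2HSV)
m=np.zeros((400,640),bool);m[210:240,315:360]=1;m&=(hsv[...,2]>150)
v,u=np.nonzero(m);P=np.array([onz(s,a,b,.006) for a,b in zip(u,v)]);print('cross scene',len(P),P.mean(0),(P.max(0)+P.min(0))/2)
u,v=map(int,proj(c,monitor.state()['eef_pos']))
cv2.imwrite('pics/b1.png',cv2.resize(np.ascontiguousarray(c['pixels'][v-30:v+60,u-60:u+60,::-1]),None,fx=6,fy=6,interpolation=cv2.INTER_CUBIC))
E
```

```text
time: 9.17
eef_pos: [0.5012, -0.3259, 0.2092]
tool_rot: [0.409, -0.407, 0.578, -0.577]
force: [-0.9, 0.7, -0.5]
gripper_width: 0.585
t 9.17 pos [ 0.5012 -0.3259  0.2092] jawyaw -19.44 tilt y [ 0.002  0.002 -1.   ] zaxis z 0.0011 grip 0.585 F [-0.9  0.7 -0.5] j [ 0.66  0.48 -0.25  1.91  0.16  0.77 -0.02]
total [ -0.7  -4.1 -84.2] world mm; turn [-0.06  0.76 -0.17]
[4.3, 84.2, 0.6, -0.001, 0.0133, -0.003]
cross scene 17 [0.52691293 0.01308804 0.006     ] [0.5254796  0.01426256 0.006     ]
```

View pics/b1.png

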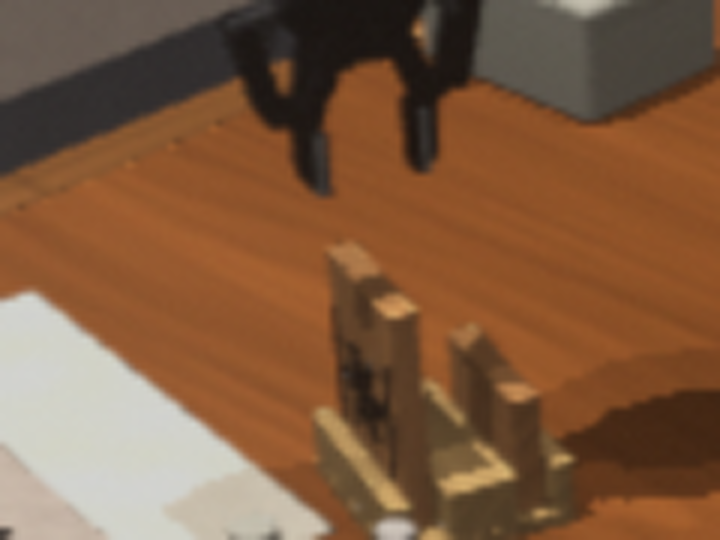

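```bash
python3 -m creep '[[4,15,0,-0.001,0.013,-0.003],[0,15,0,0,0,0],[0,10,0,0,0,0],[0,0,0,0,0,0]]'; python3 plan.py .5005 -.330 .119 -20.2 1
```

```text
time: 9.55
eef_pos: [0.5022, -0.3268, 0.1709]
tool_rot: [-0.408, 0.406, -0.578, 0.579]
force: [-1.2, -0.4, -0.8]
gripper_width: 0.587
t 9.55 pos [ 0.5022 -0.3268  0.1709] jawyaw -19.75 tilt y [ 0.003 -0.    -1.   ] zaxis z 0.0033 grip 0.587 F [-1.2 -0.4 -0.8] j [ 0.65  0.53 -0.24  1.94  0.19  0.69 -0.05]
total [ -1.7  -3.2 -51.9] world mm; turn [-0.19  0.45 -0.06]
[3.6, 51.9, -0.7, -0.0033, 0.0079, -0.0011]
```

```bash
python3 -m creep '[[4,5,-1,-0.003,0.008,-0.001],[0,15,0,0,0,0],[0,12,0,0,0,0],[0,0,0,0,0,0]]'; python3 plan.py .5005 -.330 .119 -20.2 1
```

```text
time: 9.88
eef_pos: [0.5011, -0.3304, 0.1398]
tool_rot: [-0.405, 0.404, -0.579, 0.581]
force: [-0.4, -0.3, 0.1]
gripper_width: 0.587
t 9.88 pos [ 0.5011 -0.3304  0.1398] jawyaw -20.14 tilt y [ 0.003 -0.001 -1.   ] zaxis z 0.0031 grip 0.587 F [-0.4 -0.3  0.1] j [ 0.64  0.57 -0.22  1.96  0.2   0.62 -0.06]
total [ -0.6   0.4 -20.8] world mm; turn [-0.18  0.06  0.02]
[-0.2, 20.8, -0.8, -0.0031, 0.0011, 0.0003]
```

```bash
python3 -m creep '[[0,10,-1,-0.003,0,0],[0,8,0,0,0,0],[0,3,0,0,0,0],[0,0,0,0,0,0]]'; python3 plan.py .5005 -.330 .119 -20.2 1;  python3 - <<'E'
from h import *
c=shot('scene');s=c
u,v=map(int,proj(c,monitor.state()['eef_pos']))
cv2.imwrite('pics/b2.png',cv2.resize(np.ascontiguousarray(c['pixels'][v-40:v+50,u-60:u+60,::-1]),None,fx=6,fy=6,interpolation=cv2.INTER_CUBIC))
E
```

```text
time: 10.22
eef_pos: [0.5005, -0.3305, 0.1178]
tool_rot: [-0.405, 0.405, -0.579, 0.58]
force: [0.2, -0.2, 0.1]
gripper_width: 0.585
t 10.22 pos [ 0.5005 -0.3305  0.1178] jawyaw -20.15 tilt y [ 0.    -0.001 -1.   ] zaxis z 0.0006 grip 0.585 F [ 0.2 -0.2  0.1] j [ 0.63  0.6  -0.21  1.98  0.22  0.58 -0.08]
total [-0.   0.5  1.2] world mm; turn [-0.03  0.05  0.03]
[-0.5, -1.2, -0.2, -0.0006, 0.0009, 0.0006]
```

View pics/b2.png

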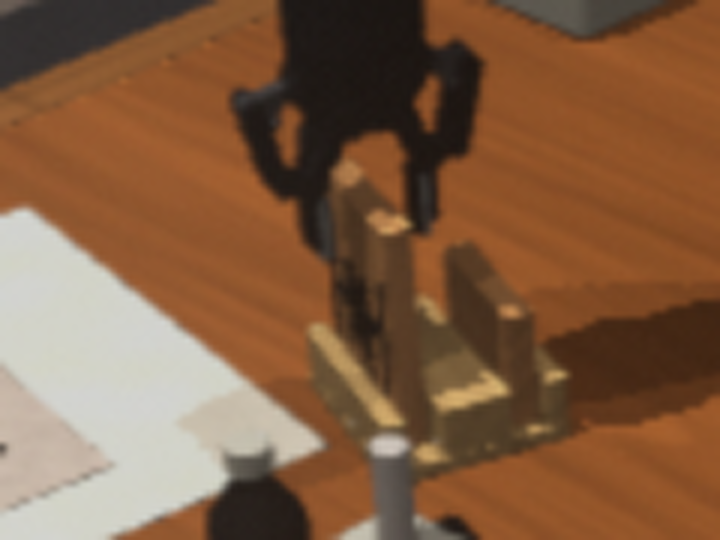

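Jaws straddle the block at (370,200) in the crop; closing, then lifting straight up.

```bash
python3 -m creep '[[0,0,0,0,0,0],[0,0,0,0,0,0],[0,0,0,0,0,0],[0,0,0,0,0,0],[0,0,0,0,0,0]]' 0; python3 -m creep '[[0,0,0,0,0,0],[0,-8,0,0,0,0],[0,-12,0,0,0,0],[0,0,0,0,0,0]]';python3 plan.py .5005 -.330 .25 -20.2 1
```

```text
time: 10.68
eef_pos: [0.5013, -0.3308, 0.1193]
tool_rot: [-0.405, 0.405, -0.579, 0.581]
force: [0.5, -0.7, -1.3]
gripper_width: 0.196
time: 11.02
eef_pos: [0.5008, -0.3305, 0.1407]
tool_rot: [-0.405, 0.405, -0.579, 0.58]
force: [1.3, -0.6, -1.5]
gripper_width: 0.199
t 11.02 pos [ 0.5008 -0.3305  0.1407] jawyaw -20.14 tilt y [ 0.001 -0.001 -1.   ] zaxis z 0.001 grip 0.199 F [ 1.3 -0.6 -1.5] j [ 0.64  0.57 -0.22  1.96  0.2   0.63 -0.06]
total [ -0.3   0.5 109.3] world mm; turn [-0.06  0.06  0.03]
[-0.3, -109.3, -0.3, -0.001, 0.001, 0.0006]
```

```bash
python3 -m creep '[[0,-12,0,-0.001,0,0],[0,-20,0,0,0,0],[0,-30,0,0,0,0],[0,-30,0,0,0,0],[0,-15,0,0,0,0]]';python3 plan.py .531 .011 .2615 0.3 14
```

```text
time: 11.43
eef_pos: [0.499, -0.3293, 0.2508]
tool_rot: [0.404, -0.406, 0.581, -0.578]
force: [0.5, 0.4, -1.8]
gripper_width: 0.201
t 11.43 pos [ 0.499  -0.3293  0.2508] jawyaw -20.12 tilt y [-0.005  0.002 -1.   ] zaxis z -0.0051 grip 0.201 F [ 0.5  0.4 -1.8] j [ 0.67  0.44 -0.26  1.86  0.14  0.86 -0.01]
total [ 32.  340.3  10.7] world mm; turn [  0.28 -20.42  -0.09]
[-23.6, -0.7, -6.2, 0.0004, -0.0255, -0.0001]
[-23.8, -0.7, -5.6, 0.0004, -0.0255, -0.0001]
[-23.9, -0.7, -5.0, 0.0004, -0.0255, -0.0001]
[-24.0, -0.7, -4.4, 0.0004, -0.0255, -0.0001]
[-24.1, -0.7, -3.8, 0.0004, -0.0255, -0.0001]
[-24.2, -0.7, -3.2, 0.0004, -0.0255, -0.0001]
[-24.3, -0.7, -2.6, 0.0004, -0.0255, -0.0001]
[-24.3, -0.7, -1.9, 0.0004, -0.0255, -0.0001]
[-24.4, -0.8, -1.3, 0.0004, -0.0255, -0.0001]
[-24.4, -0.8, -0.7, 0.0004, -0.0255, -0.0001]
[-24.4, -0.8, -0.1, 0.0004, -0.0255, -0.0001]
[-24.4, -0.8, 0.6, 0.0004, -0.0255, -0.0001]
[-24.4, -0.8, 1.2, 0.0004, -0.0255, -0.0001]
[-24.4, -0.8, 1.8, 0.0004, -0.0255, -0.0001]
```

```bash
python3 -m creep '[[-15,0,-4,0,-0.016,0],[-22,-1,-5,0,-0.025,0],[-24,-1,-5,0,-0.026,0],[-24,-1,-4,0,-0.026,0],[-24,-1,-4,0,-0.026,0]]'; python3 -m creep '[[-24,-1,-3,0,-0.026,0],[-24,0,-3,0,-0.026,0],[-24,0,-2,0,-0.026,0],[-24,0,-2,0,-0.026,0],[-20,0,-2,0,-0.022,0]]';python3 plan.py .531 .011 .2615 0.3 5
```

```text
time: 11.85
eef_pos: [0.5102, -0.2159, 0.2581]
tool_rot: [-0.439, 0.439, -0.553, 0.555]
force: [1.7, 0.1, -2.5]
gripper_width: 0.201
time: 12.27
eef_pos: [0.514, -0.0821, 0.2552]
tool_rot: [0.478, -0.48, 0.522, -0.519]
force: [0.0, -0.1, -1.1]
gripper_width: 0.199
t 12.27 pos [ 0.514  -0.0821  0.2552] jawyaw -4.76 tilt y [-0.005  0.001 -1.   ] zaxis z -0.0054 grip 0.199 F [ 0.  -0.1 -1.1] j [ 0.34  0.35 -0.38  2.02  0.18  0.81 -0.23]
total [17.  93.1  6.3] world mm; turn [ 0.31 -5.06 -0.05]
[-18.8, -1.2, 1.8, 0.0011, -0.0177, -0.0002]
[-18.8, -1.2, 2.2, 0.0011, -0.0177, -0.0002]
[-18.8, -1.3, 2.5, 0.0011, -0.0177, -0.0002]
[-18.7, -1.3, 2.8, 0.0011, -0.0177, -0.0002]
[-18.7, -1.3, 3.2, 0.0011, -0.0177, -0.0002]
```

```bash
python3 -m creep '[[-20,-1,2,0.001,-0.018,0],[-20,-1,2,0.001,-0.018,0],[-20,-1,3,0.001,-0.018,0],[-12,-1,3,0.001,-0.014,0],[-8,-1,3,0,-0.007,0]]'; python3 -m creep '[[0,0,0,0,0,0],[0,0,0,0,0,0]]'; python3 plan.py .531 .011 .2615 0.3 1;python3 - <<'E'
from h import *
a=[]
for n in('top','scene'):
    c=shot(n); u,v=proj(c,monitor.state()['eef_pos']); u=int(u);v=int(v)
    a.append(cv2.resize(np.ascontiguousarray(c['pixels'][v-40:v+60,u-70:u+30,::-1]),None,fx=4,fy=4,interpolation=cv2.INTER_CUBIC))
    cv2.imwrite(f'pics/h_{n}.png',np.ascontiguousarray(c['pixels'][:,:,::-1]))
cv2.imwrite('pics/h1.png',np.hstack(a))
E
```

```text
time: 12.68
eef_pos: [0.5239, 0.0139, 0.2565]
tool_rot: [-0.503, 0.505, -0.499, 0.493]
force: [0.3, 0.2, -2.2]
gripper_width: 0.203
time: 12.85
eef_pos: [0.5233, 0.017, 0.256]
tool_rot: [-0.504, 0.507, -0.498, 0.491]
force: [-0.2, -0.7, -2.0]
gripper_width: 0.202
t 12.85 pos [0.5233 0.017  0.256 ] jawyaw 1.26 tilt y [-0.01   0.004 -1.   ] zaxis z -0.0103 grip 0.202 F [-0.2 -0.7 -2. ] j [ 0.19  0.36 -0.43  2.    0.19  0.83 -0.33]
total [ 7.7 -6.   5.5] world mm; turn [ 0.59  0.96 -0.25]
[6.1, -5.6, 7.5, 0.0103, 0.0168, -0.0044]
```

View pics/h1.png

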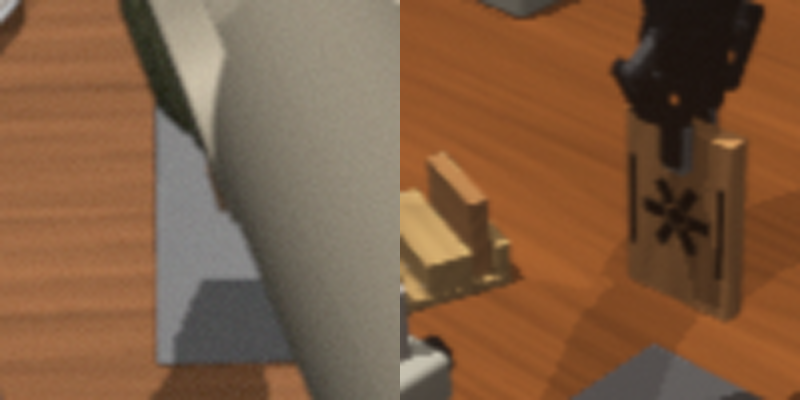

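View pics/h_scene.png

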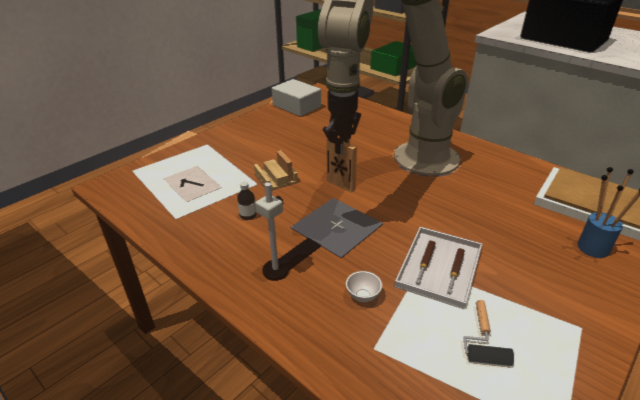

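```bash
python3 -m creep '[[6,-6,7,0.01,0.016,-0.004],[0,0,0,0,0,0],[0,0,0,0,0,0]]'; python3 plan.py .531 .011 .2615 0.3 1
```

```text
time: 13.2
eef_pos: [0.5311, 0.0063, 0.2623]
tool_rot: [-0.499, 0.5, -0.5, 0.501]
force: [-0.1, 0.3, -2.2]
gripper_width: 0.199
t 13.2 pos [0.5311 0.0063 0.2623] jawyaw -0.15 tilt y [ 0.    -0.001 -1.   ] zaxis z 0.0002 grip 0.199 F [-0.1  0.3 -2.2] j [ 0.2   0.36 -0.42  1.99  0.2   0.83 -0.33]
total [-0.1  4.7 -0.8] world mm; turn [-0.01 -0.45  0.09]
[-4.7, 0.8, -0.1, -0.0002, -0.0078, 0.0015]
```

```bash
python3 -m creep '[[-4,1,0,0,-0.007,0.001],[0,0,0,0,0,0],[0,0,0,0,0,0]]'; python3 plan.py .531 .011 .2615 0.3 1
python3 - <<'E'
from h import *
s=shot('scene'); S=cloud(s).reshape(-1,3); col=s['pixels'].reshape(-1,3).astype(int)
m=(S[:,0]>.525)&(S[:,0]<.56)&(abs(S[:,1]-.01)<.06)&(S[:,2]>.14)&(S[:,2]<.30)&(col.sum(1)>220)
P=S[m]; print(len(P),P.min(0),P.max(0))
f=P[(P[:,0]>.533)&(P[:,1]<.045)&(P[:,2]<.25)&(P[:,2]>.16)]
A=np.c_[f[:,1:],np.ones(len(f))]
for _ in range(4):
    k=np.linalg.lstsq(A,f[:,0],rcond=None)[0]; e=abs(A@k-f[:,0]); A=A[e<.004]; f=f[e<.004]
print('normal yaw',np.degrees(np.arctan(-k[0])),'tilt',np.degrees(np.arctan(-k[1])),'x at mid',k@[.01,.222,1],len(f),'rms',np.std(A@k-f[:,0]))
# flower: dark pixels
m=(S[:,0]>.525)&(S[:,0]<.56)&(abs(S[:,1]-.01)<.05)&(S[:,2]>.17)&(S[:,2]<.255)&(col.sum(1)<130)
Q=S[m]; print('dark',len(Q),(Q.min(0)+Q.max(0))/2,Q.min(0),Q.max(0))
F=Q[abs(Q[:,1]-.011)<.031];print('flower',F.mean(0),(F.min(0)+F.max(0))/2)
# lens/head
m=(S[:,2]>.17)&(S[:,2]<.25)&(S[:,0]>.76)&(S[:,0]<.85)&(abs(S[:,1])<.1)
H=S[m];print('head zmin',np.percentile(H[:,2],[0,2,5,50,98]))
cv2.imwrite('pics/lens2.png',cv2.resize(np.ascontiguousarray(s['pixels'][180:235,240:320,::-1]),None,fx=9,fy=9,interpolation=cv2.INTER_NEAREST))
W=S.reshape(400,640,3)
for v in range(208,226): print(v,(W[v,268:272]*1000).round().astype(int).tolist())
E
```

```text
time: 13.45
eef_pos: [0.5313, 0.0086, 0.2614]
tool_rot: [-0.5, 0.5, -0.499, 0.5]
force: [-0.7, -0.2, -2.3]
gripper_width: 0.197
t 13.45 pos [0.5313 0.0086 0.2614] jawyaw 0.08 tilt y [ 0.001 -0.001 -1.   ] zaxis z 0.0008 grip 0.197 F [-0.7 -0.2 -2.3] j [ 0.19  0.36 -0.42  1.99  0.2   0.83 -0.34]
total [-0.3  2.4  0.1] world mm; turn [-0.05 -0.22  0.05]
[-2.4, -0.1, -0.3, -0.0008, -0.0038, 0.0009]
120 [ 0.52574332 -0.04098926  0.15237629] [0.5426813  0.05447734 0.2951778 ]
normal yaw -2.5306956497510735 tilt -2.19622348233286 x at mid 0.5407652644162066 21 rms 0.001417655920097686
dark 194 [0.54033024 0.0095036  0.22196807] [ 0.53561739 -0.03044082  0.19043604] [0.54504309 0.04944801 0.2535001 ]
flower [0.53997703 0.01039367 0.22416817] [0.53968482 0.00849238 0.22321801]
head zmin [0.17115862 0.1746767  0.18227086 0.22984219 0.24404119]
208 [[804, 32, 235], [802, 32, 234], [802, 36, 236], [798, 36, 234]]
209 [[805, 33, 234], [804, 34, 234], [801, 35, 233], [800, 37, 233]]
210 [[807, 35, 233], [807, 38, 234], [803, 37, 231], [799, 36, 229]]
211 [[809, 37, 232], [806, 36, 230], [802, 36,
[... 287 characters left out ...]
, 38, 217]]
216 [[809, 35, 216], [805, 34, 213], [806, 39, 217], [803, 39, 215]]
217 [[808, 33, 211], [808, 37, 213], [806, 38, 213], [802, 37, 210]]
218 [[809, 34, 210], [807, 35, 209], [805, 37, 209], [804, 39, 209]]
219 [[809, 34, 207], [807, 36, 207], [806, 37, 207], [787, 19, 186]]
220 [[794, 15, 185], [791, 15, 183], [789, 16, 182], [787, 18, 182]]
221 [[791, 12, 178], [790, 14, 179], [790, 18, 181], [789, 20, 181]]
222 [[791, 11, 174], [792, 16, 178], [788, 15, 175], [789, 20, 178]]
223 [[794, 14, 175], [791, 15, 173], [790, 17, 174], [789, 20, 175]]
224 [[788, 6, 163], [792, 16, 171], [791, 18, 172], [789, 19, 171]]
225 [[791, 10, 164], [790, 13, 165], [789, 16, 166], [787, 17, 165]]
```

```bash
python3 -m creep '[[-2.5,0.5,0,-0.001,-0.004,0.001],[0,0,0,0,0,0],[0,0,0,0,0,0],[0,0,0,0,0,0]]'; python3 plan.py .531 .011 .2605 0.3 1
python3 - <<'E'
from h import *
n=[]
for i in range(3):
    s=shot('scene'); S=cloud(s).reshape(-1,3)
    f=S[(S[:,0]>.53)&(S[:,0]<.555)&(S[:,1]>-.03)&(S[:,1]<.045)&(S[:,2]<.25)&(S[:,2]>.16)]; n.append(f)
f=np.vstack(n); A=np.c_[f[:,1:],np.ones(len(f))]
for _ in range(6):
    k=np.linalg.lstsq(A,f[:,0],rcond=None)[0]; e=abs(A@k-f[:,0]); g=e<.005; A=A[g]; f=f[g]
print('normal yaw',np.degrees(np.arctan(-k[0])),'tilt',np.degrees(np.arctan(-k[1])),'x mid',k@[.01,.222,1],len(f))
cv2.imwrite('pics/fin.png',cv2.resize(np.ascontiguousarray(s['pixels'][90:290,230:400,::-1]),None,fx=3,fy=3,interpolation=cv2.INTER_CUBIC))
c=shot('top','fint')
print(monitor.state()['joint_velocities'].round(4))
E
```

```text
time: 13.83
eef_pos: [0.5311, 0.0119, 0.2607]
tool_rot: [-0.502, 0.502, -0.499, 0.498]
force: [-0.1, 0.1, -1.9]
gripper_width: 0.204
t 13.83 pos [0.5311 0.0119 0.2607] jawyaw 0.39 tilt y [-0.001  0.    -1.   ] zaxis z -0.0008 grip 0.204 F [-0.1  0.1 -1.9] j [ 0.19  0.36 -0.42  1.99  0.2   0.83 -0.34]
total [-0.1 -0.9 -0.2] world mm; turn [ 0.05  0.09 -0.03]
[0.9, 0.2, -0.1, 0.0008, 0.0016, -0.0005]
normal yaw 0.41838475436809586 tilt -0.5382681293411343 x mid 0.5388682871867014 1736
[ 0.0004 -0.0002  0.0017  0.0004  0.0001 -0.0004  0.0019]
```

View pics/fin.png

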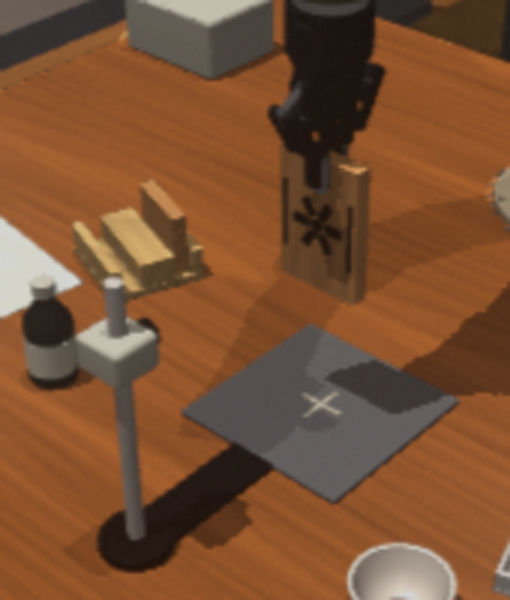

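View pics/fint.png

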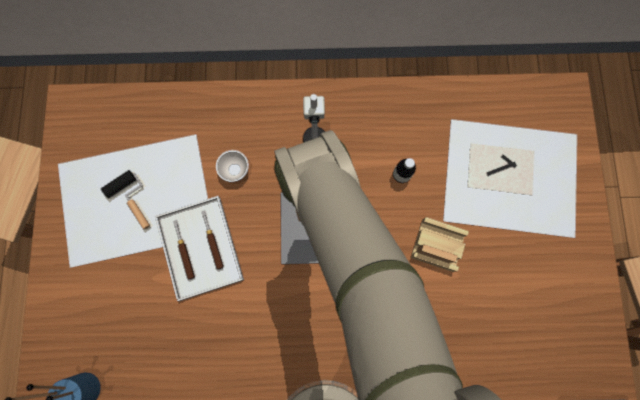

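```bash
python3 -m creep '[[0,0,0,0,0,0],[0,0,0,0,0,0],[0,0,0,0,0,0]]'; python3 plan.py .531 .011 .2605 0.3 1; python3 -c "from workcell import workorder;print(workorder.finish_job())"
```

```text
time: 14.28
eef_pos: [0.5311, 0.0117, 0.2607]
tool_rot: [-0.502, 0.502, -0.499, 0.498]
force: [0.1, -0.3, -2.2]
gripper_width: 0.2
t 14.28 pos [0.5311 0.0117 0.2607] jawyaw 0.37 tilt y [-0.001  0.    -1.   ] zaxis z -0.0007 grip 0.2 F [ 0.1 -0.3 -2.2] j [ 0.19  0.36 -0.42  1.99  0.2   0.83 -0.34]
total [-0.1 -0.7 -0.2] world mm; turn [ 0.04  0.07 -0.02]
[0.7, 0.2, -0.1, 0.0007, 0.0012, -0.0003]
the job is handed in; nothing more can be done
None
```

I moved the gouge from the board into the free half of the tray, then drew the carved block from the rack. The job was handed in at about 14.3 s with the block held above the cross, carved side towards the lens.

**Gouge:** it lies at 18.0° in the top camera, against 18.3° for the other gouge. It sits about 80 mm beside it with the blade the same way. The other gouge was still in place when measured after the placing.

**Block:**
- **Position:** at the last check it was steady about 1 mm from the estimated middle of the cross.
- **Height:** the block's middle is at about 221 mm by the arm's pose. The lens came out at about 221 to 222 mm.
- **Facing:** a plane fitted to the carved face gives 0.4° of yaw (the stand is at about 0.3°) and 0.5° of tilt.
- **Forces:** wrist force readings stayed within about 3 N.

**Disagreements:** the two cameras differ by 2 to 5 mm on positions such as the cross. I took a value between them in y (0.011 m) and the top camera's in x (0.531 m). An early plane fit with only 21 points gave about 2.5° of yaw and 2.2° of tilt. The later fit with 1,736 points, quoted above, replaced it.

The short block, bowl and ink bottle look unmoved in the last pictures, but I did not measure them again.

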